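Unclip the inspection torch and aim it at the weld

TASK

Pull the pencil torch sideways out of its two spring clips and lay it in the two V-rests on the round turntable, its barrel centred in both rests and its lens pointing at the welded T-joint. Set it down gently, never let it fall on the bench, let go of it, and leave everything else where it is.

Things in the scene. Friction and masses are not known exactly. Their poses are not given: they have to be found in the camera images.
- torch_center (a point): Centre of the pencil torch: aluminium, 170 mm long, about 0.16 kg. x runs along it towards the lens. Plain barrel, 26 mm across, from 71 mm behind this point to 55 mm ahead; then a tail cap 33 mm across, 14 mm long, and a flared head 38 mm across, 30 mm long: neither end passes through the clips lengthwise. It starts level in the clips.
- torch_lens (a point): Middle of the torch's lens, the front face of the head, 85 mm ahead of the torch's centre.
- clip_seat (a point): On the axis of the barrel seated in the two C-shaped spring clips, half-way between them, 120 mm above the bench. -x points level out of their mouths (roughly towards the robot), y along the barrel (lens end at +y), z up. The sprung jaws resist a pull along -x with a force rising to 10 to 16 N over the first 8 mm, then snap open; the barrel is free 35 mm out. They hold it in all other directions.
- stand: Grey stand of the clips, fixed; origin on the bench under clip_seat, same axes. Clips: 12 mm wide, centred at y = -42 and +42 mm (72 mm of bare barrel between, to be gripped across from above), reaching 20 mm above and below the barrel's axis and 24 mm in front. Behind each a 12 mm wide post, x = 24 to 36 mm, 137 mm tall. Between the posts all is free above 44 mm.
- rest_seat (a point): Where the torch's centre belongs: on the axis of a barrel lying in the two V-rests, half-way between them, 85 mm above the bench. x is level, along the rests, towards the welded T-joint; y across, z up. The rests are 90 degree Vs open upward, 10 mm wide, centred at x = -38 and +38 mm (66 mm free between), their arms rising to about 4 mm above the axis, 26 mm to either side.
- turntable: Round steel turntable, 260 mm across, top 40 mm above the bench; fixed, does not turn. Origin on the bench under the disc's centre, 45 mm ahead of rest_seat, same axes. On it the two V-rests and, from x = 62 to 118 mm, the fixed welded steel T-joint, with base plate 80 mm wide, upright plate at x = 100 mm rising to 51 mm above the disc.
- nozzle: Copper gas nozzle, 26 mm across and 60 mm tall, standing on the turntable beside the rests; origin at the centre of its foot. Leave it alone.
- plate: Loose flat steel test plate, 50 x 100 x 8 mm, lying on the bench in front of the clip stand; origin at the centre of its underside. Leave it alone.
- brush: Hand brush 200 mm long lying on the bench between the clip stand and the turntable; origin on its underside. Leave it alone.
- hammer: Hammer 260 mm long lying on the left of the bench; origin on its underside. Leave it alone.
- spatter_can: Plain metal can, 60 mm across and 160 mm tall, standing on the right of the bench; origin at the centre of its foot. Leave it alone.
- spare_tee: Loose spare steel T-joint, 60 x 80 x 46 mm, at the far side of the bench; origin at the centre of its underside. Leave it alone.
Not all that is in view belongs to the job. What is shaped like the part that bears torch_center but orange or turquoise is not meant.

How it is judged:
By the outcome, as a careful person would: the job done as asked, in the order asked, and still so for the second after the job is handed in, with the robot touching nothing.
It also fails if it takes over 45 s, if anything falls off the work surface, if the arm or the gripper's body presses on something with over 40 N, if the wrist force passes 120 N, or if a joint passes its speed limit or range.

ROBOT

A 6-joint arm with a two-finger parallel gripper is mounted at the origin on the work surface. World frame = base frame: x ahead of the robot, y to its left, z up, the work surface at z = 0. Lengths are in m, angles in degrees, forces in N, time in s.
With the tool pointing down it reaches from about 0.4 to 0.825 m from the base axis. Payload 7 kg.
Tool frame: the origin (TCP) lies at the very end of the fingers, on their centre line; the grasp point (between the pads) lies hold_point_z behind it (hold_point_z is the distance from the TCP to the grasp point, in m); z points along the fingers, y is the direction in which the jaws open and shut (so a half turn about z gives the same grasp; the last joint's range is limited). The gripper opens to 88 mm and grips with 3 to 60 N. Pads are 19 mm wide; open, the fingers measure 130 mm over their backs; the gripper's body (78 mm by 193 mm) begins 47 mm behind the grasp point.
Start: joints at [91.278, 20.546, 0.682, 0, -70.136, -16.507], TCP at [0.177, 0.651, 0.227] pointing down, gripper open.
Joint ranges: [-176.03, 176.03], [-82.01, 121.73], [-58.28, 71.71], [-173.87, 95.51], [-174.79, -0.11], [-173.66, 173.66]. Speed limits (degrees/s): [136.94, 136.94, 172.46, 180, 180, 180].

INTERFACE

Orientations are given as [roll, pitch, yaw] about the fixed x, y, z axes, in that order (R = Rz(yaw) Ry(pitch) Rx(roll)).
In Python, from plant import get_obs, snapshot, close_job, hold_point_z gives the robot as it stands. The module is installed in compiled form; this text tells all that it offers.
- The arm moves only by the tool jog_arm, never from a script. Its argument "commands" is a list of rows, each a list of 4 numbers: the shift along the world's x, y, z in mm, then the turn about the world's z in degrees. In form: [[x, y, z, turn], ...]. A call has exactly 10 rows; each row shifts and turns the commanded pose from where the row before left it; what a row does not reach is not made up. A row lasts 1/12 s, in which the tool goes at most 41.7 mm and 7.16 degrees, less where a joint would pass 70% of its speed; a pose out of reach is approached as far as the arm can. A call is refused whole if a number of a shift passes 41.7 or a number of a turn 7.16, either way. A call with a gripper value outside its range is refused whole. "fingers" is the finger opening in mm, from 0 to 87.6, set as the call begins (left out, the last holds). The fingers move at their own pace and stop on an object; the grip force is fixed at half the most. Time passes only in rows, so rows that do not move let the fingers close, or fill a call up. It gives the time, the measured TCP pose, the force and the opening at its end, in the units of the state.
- get_obs(): the state, without advancing time (a new reading comes with each control period).
- snapshot(name): name is "scene" or "top" or "wrist"; returns a dict with "image" (400x640x3 uint8, red, green, blue), "fov_y" (degrees; the focal length in pixels is half the picture's height over the tangent of half this angle, whatever the lens; pixels are square), "cx", "cy" (the principal point, pixels), "rvec" (rotation vector, rad) and "tvec" (3), from world to camera coordinates, as OpenCV has them; the wrist camera has in their place "mount" (4x4, takes a point from camera to tool coordinates, whose origin is the TCP and whose axes are the flange's). Camera axes: x right, y down, z forward; pixel columns grow to the right and rows downward; lengths in m; the calibration is good to about 2 mm. A picture is of the moment at which its call begins: read the wrist's pose just before it. There is no depth.
- close_job(): hands the job in, once; it reports no verdict.
The state is a dict: "clock": time; "joint_pos": joint angles; "qvel": joint speeds; "tau": joint torques, N m; "tool_pos": TCP position; "orientation": TCP orientation; "force": force on the tool from outside, world axes, zero at the start; "moment": the same for the moment, N m; "opening": finger opening in m.
Only numpy, scipy, OpenCV 4.12 (cv2) and the standard library are available. Lean on these libraries where they do the work, as an engineer would, in place of code of your own. Each camera call takes 0.05 s, during which the arm holds its last target.

## Working session

There is one attempt and no reset: what is moved stays moved. The work goes in short steps, Python scripts to look and compute and a tool call to move; the robot and the scene stay as the last step left them, time stands still between calls to the robot, and variables do not carry over. Pictures are saved under pics/ and viewed, and the job is handed in when it is done.

Besides the shell and the picture viewer there is one more tool, called after "Request:" as a command line: name --pt "numbers of a row" for each row, then --argument value for the rest. jog_arm: Moves the arm, as the interface text tells. Its arguments: {"type":"object","properties":{"commands":{"type":"array","items":{"type":"array","items":{"type":"number"}}},"fingers":{"type":"number"}},"required":["commands"]}

```bash
mkdir -p pics; cat > h.py <<'E'
import numpy as np, cv2
from plant import get_obs, snapshot, close_job, hold_point_z
def snap(name,fn):
    o=get_obs(); s=snapshot(name)
    cv2.imwrite('pics/'+fn,s['image'][:,:,::-1]); 
    np.save('pics/'+fn+'.npy',dict(o=o,s={k:v for k,v in s.items()}),allow_pickle=True)
    return o,s
def load(fn):
    d=np.load('pics/'+fn+'.npy',allow_pickle=True).item(); return d['o'],d['s']
def cam(o,s):
    f=s['image'].shape[0]/2/np.tan(np.radians(s['fov_y'])/2)
    if 'mount' in s:
        from scipy.spatial.transform import Rotation as R
        T=np.eye(4);T[:3,:3]=R.from_euler('xyz',o['orientation'],degrees=True).as_matrix();T[:3,3]=o['tool_pos']
        W=T@np.array(s['mount']); Rw=W[:3,:3].T; t=-Rw@W[:3,3]
    else:
        Rw=cv2.Rodrigues(np.array(s['rvec'],float))[0]; t=np.array(s['tvec'],float).ravel()
    return f,s['cx'],s['cy'],Rw,t
def atz(c,u,v,z):
    f,cx,cy,R,t=c; d=R.T@np.array([(u-cx)/f,(v-cy)/f,1]); o=-R.T@t
    return o+d*(z-o[2])/d[2]
def proj(c,P):
    f,cx,cy,R,t=c; p=np.atleast_2d(P)@R.T+t; return np.c_[f*p[:,0]/p[:,2]+cx,f*p[:,1]/p[:,2]+cy]
E
python3 - <<'E'
from h import *
print(hold_point_z)
for n in ['scene','top','wrist']:
    o,s=snap(n,n+'0.png'); c=cam(o,s); print(n,s['fov_y'],-c[3].T@c[4])
print(o)
E
```

```text
0.0188
scene 49.118133032920305 [1.42520511 0.04550212 0.93765356]
top 57.3491533058333 [0.28571163 0.02029415 1.34200312]
wrist 61.00985070067154 [0.24750315 0.63127909 0.38340294]
{'clock': 0.1, 'joint_pos': array([ 9.12780235e+01,  2.05875755e+01,  6.39048777e-01, -1.70297317e-02,
       -7.01339547e+01, -1.65071414e+01]), 'qvel': array([ 0.02675023, -0.1439373 ,  0.07865678,  0.00297775,  0.0635995 ,
        0.03798397]), 'tau': array([-4.83817421e-04, -5.84166133e+01,  2.93753117e+01,  7.01544374e+00,
        1.02117399e-02, -4.45425917e-05]), 'tool_pos': array([0.17722125, 0.65088056, 0.22571602]), 'orientation': array([ 1.79916369e+02, -8.08791913e-03, -1.52349106e+01]), 'force': array([-1.12817002,  0.85024228, -0.1167374 ]), 'moment': array([-0.03638626,  0.03031087, -0.02385802]), 'opening': 0.08745891296024723}
```

View pics/scene0.png

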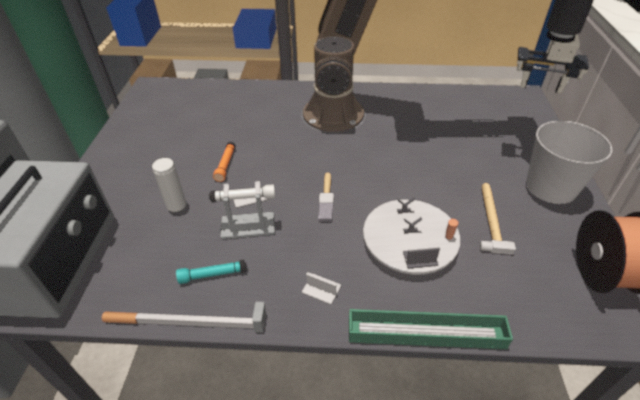

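View pics/top0.png

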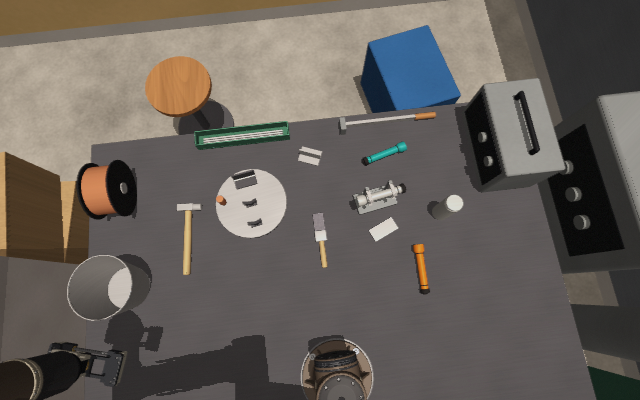

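View pics/wrist0.png

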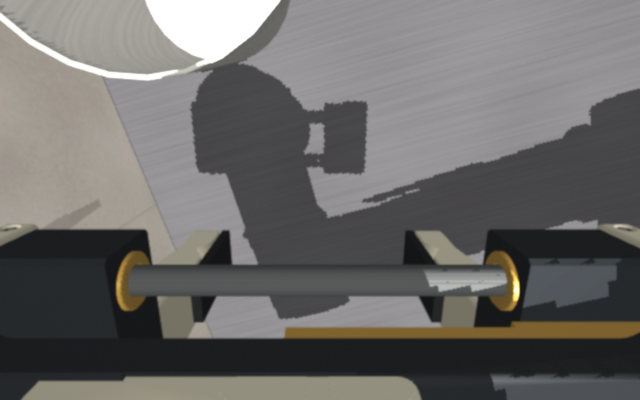

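```bash
python3 - <<'E'
from h import *
o,s=load('top0.png'); im=s['image'][:,:,::-1]
a=cv2.resize(im[165:235,335:475],None,fx=5.5,fy=5.5,interpolation=cv2.INTER_CUBIC);cv2.imwrite('pics/z1.png',a)
a=cv2.resize(im[160:245,180:300],None,fx=6,fy=6,interpolation=cv2.INTER_CUBIC);cv2.imwrite('pics/z2.png',a)
o,s=load('scene0.png'); im=s['image'][:,:,::-1]
a=cv2.resize(im[170:250,200:290],None,fx=7,fy=7,interpolation=cv2.INTER_CUBIC);cv2.imwrite('pics/z3.png',a)
c=cam(*load('top0.png'))
for n,u,v,z in [('lens',352,203,.12),('tail',405,187,.12),('disc',251,203,.04),('brushlo',320,215,0.02),('brushhi',325,267,.02),('bucket',100,287,.2),('orange',421,268,.015)]:
    print(n,atz(c,u,v,z).round(3))
E
```

```text
lens [ 0.563 -0.125  0.12 ]
tail [ 0.597 -0.315  0.12 ]
disc [0.626 0.233 0.04 ]
brushlo [ 0.555 -0.013  0.02 ]
brushhi [ 0.365 -0.007  0.02 ]
bucket [0.378 0.684 0.2  ]
orange [ 0.32  -0.348  0.015]
```

View pics/z1.png

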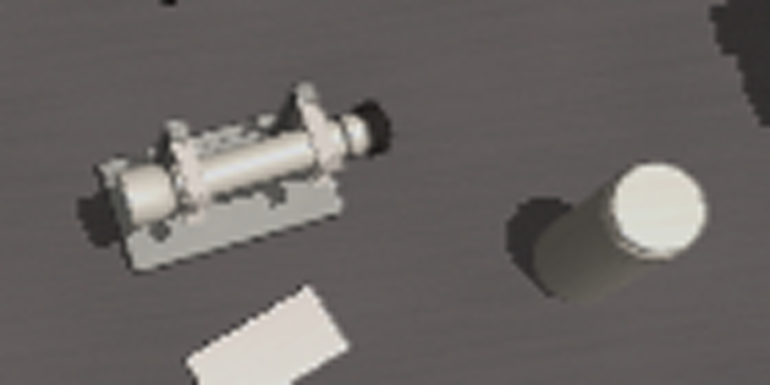

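View pics/z2.png

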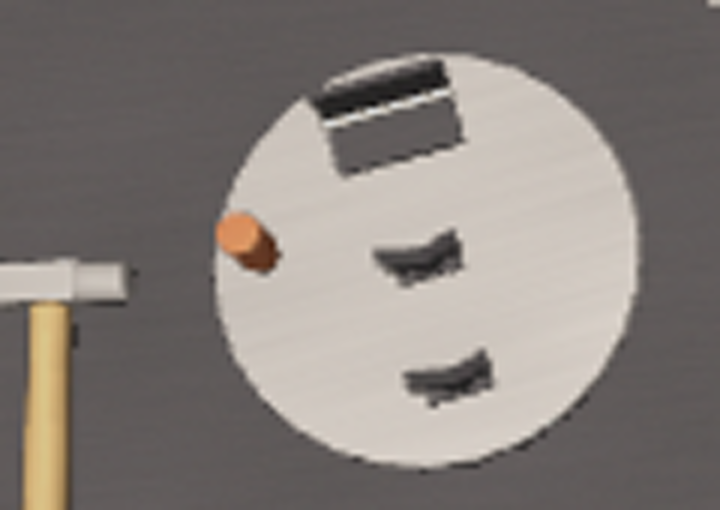

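View pics/z3.png

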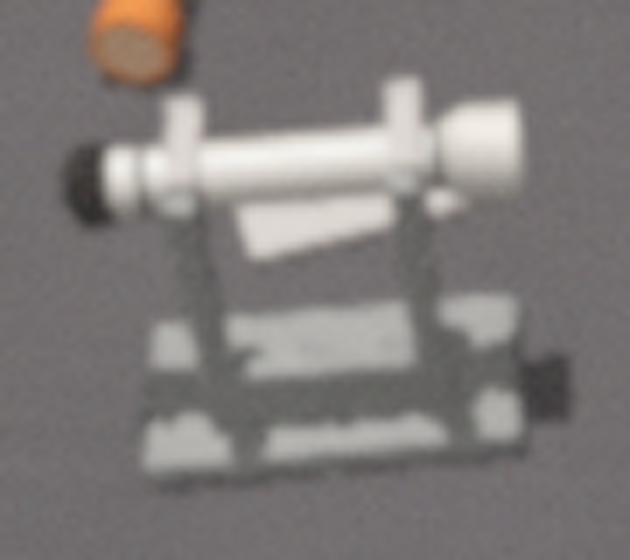

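```bash
python3 - <<'E'
from h import *
o,s=load('wrist0.png'); print(np.array(s['mount']).round(3)); 
c=cam(*load('top0.png'))
# z2 px -> full
for n,u,v,z in [('rest lo',447,377,.075),('rest hi',418,258,.075),('nozzle top',240,232,.1),('nozzle',265,268,.04),('upr l',325,108,.09),('upr r',448,75,.09),('d',216,262,.04),('d',638,250,.04),('d',430,52,.04),('d',425,467,.04)]:
    print(n,atz(c,180+u/6,160+v/6,z).round(3))
for n,u,v,z in [('lens l',125,200,.12),('tail',388,125,.12),('barrel a',190,180,.133),('barrel b',320,140,.133),('can',660,210,.16),('post a',178,130,.137),('post b',305,92,.137)]:
    print(n,atz(c,335+u/5.5,165+v/5.5,z).round(3))
E
```

```text
[[ 0.001 -0.962 -0.273  0.073]
 [ 1.     0.001 -0.     0.001]
 [ 0.    -0.273  0.962 -0.158]
 [ 0.     0.     0.     1.   ]]
rest lo [0.544 0.221 0.075]
rest hi [0.618 0.232 0.075]
nozzle top [0.64 0.33 0.1 ]
nozzle [0.632 0.331 0.04 ]
upr l [0.713 0.277 0.09 ]
upr r [0.724 0.203 0.09 ]
d [0.64 0.36 0.04]
d [0.615 0.104 0.04 ]
d [0.758 0.22  0.04 ]
d [0.498 0.244 0.04 ]
lens l [ 0.566 -0.145  0.12 ]
tail [ 0.594 -0.317  0.12 ]
barrel a [ 0.571 -0.185  0.133]
barrel b [ 0.586 -0.269  0.133]
can [ 0.511 -0.459  0.16 ]
post a [ 0.602 -0.182  0.137]
post b [ 0.617 -0.264  0.137]
```

Request:
jog_arm --pt "0 -40 15 -6.5" --pt "0 -40 15 -6.5" --pt "0 -40 15 -6.5" --pt "0 -40 15 -6.5" --pt "0 -40 15 -6.5" --pt "40 -23 0 -6.5" --pt "40 -23 0 -6.5" --pt "40 -23 0 -6.5" --pt "40 -23 0 -6.5" --pt "40 -23 0 -6.5"

```text
clock: 0.98
tool_pos: [0.359, 0.351, 0.3001]
orientation: [-180.0, 0.1, -80.5]
force: [0.5, 1.4, 0.2]
opening: 0.0879
```

Request:
jog_arm --pt "40 -22 0 0" --pt "40 -22 0 0" --pt "40 -22 0 0" --pt "40 -22 0 0" --pt "40 -22 0 0" --pt "0 0 0 0" --pt "0 0 0 0" --pt "0 0 0 0" --pt "0 0 0 0" --pt "0 0 0 0"

```text
clock: 1.82
tool_pos: [0.5396, 0.2527, 0.3001]
orientation: [-180.0, 0.0, -80.1]
force: [0.9, 0.5, 1.1]
opening: 0.0875
```

```bash
python3 - <<'E'
from h import *
o,s=snap('wrist','w1.png'); print(o['clock'],o['tool_pos'],o['orientation'],o['force'])
E
```

```text
1.8167 [0.53956445 0.25273257 0.30007612] [-1.79978257e+02  2.23430533e-02 -8.01325879e+01] [0.89961079 0.5314538  1.05523535]
```

View pics/w1.png

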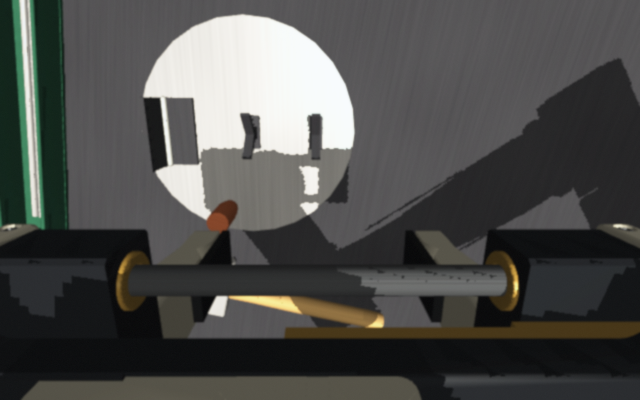

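```bash
python3 - <<'E'
from h import *
o,s=load('w1.png'); im=s['image'][:,:,::-1]
a=cv2.resize(im[75:195,135:340],None,fx=3.9,fy=3.9,interpolation=cv2.INTER_CUBIC);cv2.imwrite('pics/z4.png',a)
E
```

```text
(no output)
```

View pics/z4.png

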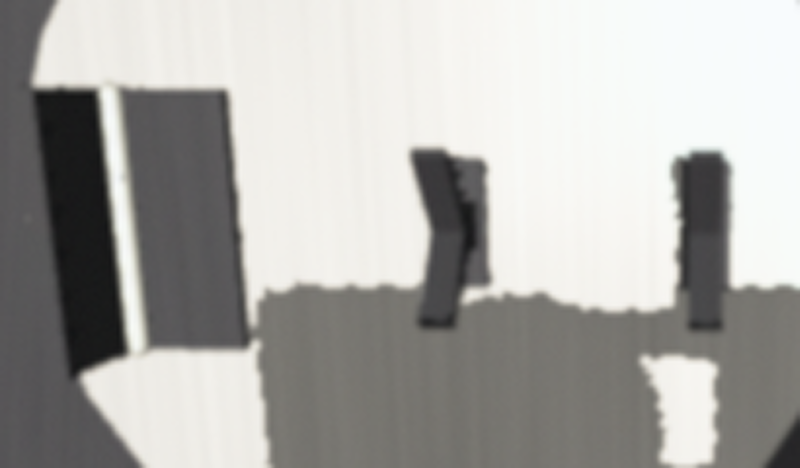

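```bash
cat > fitrest.py <<'E'
from h import *
from scipy.optimize import least_squares
c=cam(*load('w1.png')); im=load('w1.png')[1]['image'].astype(int)
# model points rel. rest_seat axes (x,y,z abs), pixel zoom
M=[(38,-26,89,430,150),(38,26,89,437,320),(-38,-26,89,708,152),(-38,26,89,705,321),
 (38,0,66.6,448,232),(-38,0,66.6,706,233),
 (145,-40,91,110,85),(145,40,91,137,353)]
M=np.array(M,float); px=np.c_[135+M[:,3]/3.9,75+M[:,4]/3.9]
def mod(p,loc):
    a=np.radians(p[2]); x,y=loc[:,0]/1e3,loc[:,1]/1e3
    return np.c_[p[0]+x*np.cos(a)-y*np.sin(a),p[1]+x*np.sin(a)+y*np.cos(a),loc[:,2]/1e3]
f=lambda p:(proj(c,mod(p,M[:,:3]))-px).ravel()
r=least_squares(f,[.581,.2265,9]); print(r.x); print(r.fun.reshape(-1,2).round(1))
# disc edge: bright threshold upper arc
g=load('w1.png')[1]['image'].astype(np.uint8); gray=cv2.cvtColor(g,cv2.COLOR_RGB2GRAY)
pts=[]
for u in range(160,345,5):
    col=gray[5:130,u].astype(int); k=np.where(col>170)[0]
    if len(k): pts.append(atz(c,u,5+k[0]-.5,.04)[:2])
pts=np.array(pts)
q=least_squares(lambda p:np.hypot(pts[:,0]-p[0],pts[:,1]-p[1])-p[2],[.626,.232,.13],loss='soft_l1',f_scale=.002)
print('disc',q.x, 'rest from disc', q.x[:2]-.045*np.array([np.cos(np.radians(r.x[2])),np.sin(np.radians(r.x[2]))]))
n=atz(c,216,224,.04);print('nozzle',n)
E
python3 fitrest.py
```

```text
[0.57682987 0.22607631 8.93342093]
[[  5.2  -2.6]
 [  5.1   2.5]
 [  5.8  -1.8]
 [  5.6   3.4]
 [  5.1  -1. ]
 [  5.6  -0.1]
 [-16.7  -1.5]
 [-14.9   5.3]]
disc [0.62755559 0.23445992 0.12871422] rest from disc [0.58310146 0.22747202]
nozzle [0.65471546 0.36135746 0.04      ]
```

```bash
sed -i 's/(145,-40,91,110,85),(145,40,91,137,353)/(147,-40,91,37,90),(147,40,91,72,376)/' fitrest.py; python3 fitrest.py
```

```text
[0.58121916 0.22693138 9.70592279]
[[ 0.7 -2. ]
 [ 1.4  3. ]
 [ 1.3 -2.2]
 [ 1.8  3. ]
 [ 1.2 -0.4]
 [ 1.7 -0.5]
 [-4.5 -0.7]
 [-3.4  1.2]]
disc [0.62755559 0.23445992 0.12871422] rest from disc [0.58319972 0.22687331]
nozzle [0.65471546 0.36135746 0.04      ]
```

Request:
jog_arm --pt "4 -38 0 0" --pt "4 -38 0 0" --pt "4 -38 0 0" --pt "4 -38 0 0" --pt "4 -38 0 0" --pt "4 -38 0 0" --pt "4 -38 0 0" --pt "4 -38 0 0" --pt "4 -38 -10 0" --pt "4 -38 -10 0"

```text
clock: 2.7
tool_pos: [0.5807, -0.1288, 0.2809]
orientation: [-179.8, -0.0, -80.1]
force: [1.2, 0.5, 0.3]
opening: 0.0876
```

Request:
jog_arm --pt "0 -33 -10 0" --pt "0 -33 -10 0" --pt "0 -33 0 0" --pt "0 0 0 0" --pt "0 0 0 0" --pt "0 0 0 0" --pt "0 0 0 0" --pt "0 0 0 0" --pt "0 0 0 0" --pt "0 0 0 0"

```text
clock: 3.53
tool_pos: [0.5807, -0.2262, 0.26]
orientation: [-180.0, -0.0, -80.2]
force: [-1.0, -0.1, 0.5]
opening: 0.0874
```

```bash
python3 - <<'E'
from h import *
o,s=snap('wrist','w2.png'); print(o['clock'],o['tool_pos'],o['orientation'],o['force'])
E
```

```text
3.5333 [ 0.58067084 -0.22617591  0.26004287] [-1.79970988e+02 -5.29312315e-03 -8.01528874e+01] [-1.03390198 -0.08271806  0.46521231]
```

View pics/w2.png

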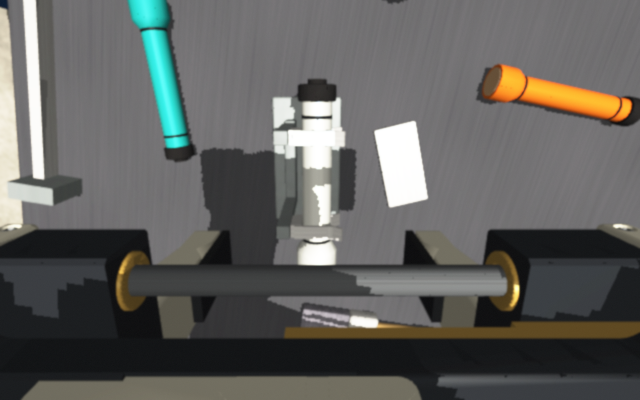

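```bash
python3 - <<'E'
from h import *
o,s=load('w2.png'); im=s['image'][:,:,::-1]
a=cv2.resize(im[70:270,250:370],None,fx=5,fy=3,interpolation=cv2.INTER_CUBIC);cv2.imwrite('pics/z5.png',a)
E
```

```text
(no output)
```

View pics/z5.png

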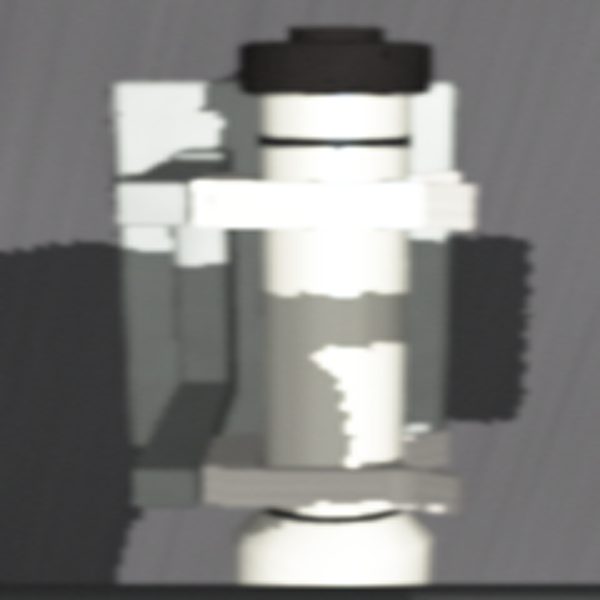

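```bash
python3 - <<'E'
from h import *
c=cam(*load('w2.png'))
P=lambda u,v,z:atz(c,250+u/5,70+v/3,z)[:2]
# axis from edges
a1=(P(265,250,.12)+P(411,250,.12))/2; a2=(P(267,450,.12)+P(406,450,.12))/2
print('axis pts',a1,a2,'w',np.linalg.norm(P(265,250,.12)-P(411,250,.12)),np.linalg.norm(P(267,450,.12)-P(406,450,.12)))
d=a2-a1;d/=np.linalg.norm(d);print('yaw',np.degrees(np.arctan2(-d[0],d[1])))
# local along d from a1
for n,u,v,z,l in [('tailclip far',330,181,.14,-48),('tailclip near',330,228,.14,-36),('lensclip far',330,467,.14,36),('lensclip near',330,507,.14,48),('cap edge',335,93,.1365,-71),('barrel end',335,520,.133,55)]:
    p=P(u,v,z); t=(p-a1)@d; print(n,p.round(4),'center->',(a1+d*(t-l/1e3)).round(4))
E
```

```text
axis pts [ 0.58389404 -0.25179163] [ 0.57340497 -0.19010568] w 0.02576715138805672 0.025932514821696975
yaw 9.650267499177318
tailclip far [ 0.589  -0.2732] center-> [ 0.5795 -0.2261]
tailclip near [ 0.5868 -0.2607] center-> [ 0.5794 -0.2254]
lensclip far [ 0.5749 -0.192 ] center-> [ 0.5798 -0.2277]
lensclip near [ 0.5727 -0.1796] center-> [ 0.5797 -0.2271]
cap edge [ 0.5921 -0.2958] center-> [ 0.5795 -0.2259]
barrel end [ 0.5706 -0.1726] center-> [ 0.5796 -0.2268]
```

Request:
jog_arm --pt "-1 0 -16 -0.2" --pt "0 0 -16 0" --pt "0 0 -16 0" --pt "0 0 -16 0" --pt "0 0 -16 0" --pt "0 0 -16 0" --pt "0 0 -16 0" --pt "0 0 -16 0" --pt "0 0 -16 0" --pt "0 0 -15 0"

```text
clock: 4.42
tool_pos: [0.5794, -0.2268, 0.0999]
orientation: [180.0, 0.0, -80.4]
force: [0.5, 0.0, 0.2]
opening: 0.0875
```

Request:
jog_arm --pt "0 0 0 0" --pt "0 0 0 0" --pt "0 0 0 0" --pt "0 0 0 0" --pt "0 0 0 0" --pt "0 0 0 0" --pt "0 0 0 0" --pt "0 0 0 0" --pt "0 0 0 0" --pt "0 0 0 0" --fingers 10

```text
clock: 5.25
tool_pos: [0.58, -0.2271, 0.101]
orientation: [-179.9, -0.0, -80.4]
force: [3.1, 1.5, 2.2]
opening: 0.0267
```

```bash
python3 - <<'E'
from h import *
o=get_obs(); print(o)
E
```

```text
{'clock': 5.25, 'joint_pos': array([-3.44203095e+00,  2.16434795e+01, -1.53548077e+01,  3.68652613e-03,
       -5.29342212e+01,  1.30176763e+01]), 'qvel': array([ 0.16445035,  0.1059354 ,  0.90607236, -0.03474948,  0.9903871 ,
        0.0783427 ]), 'tau': array([-1.39180150e+00, -5.47284114e+01,  2.27314281e+01,  5.88755429e+00,
       -1.17037319e+00, -8.50350014e-03]), 'tool_pos': array([ 0.58001105, -0.22705208,  0.10096405]), 'orientation': array([-1.79934906e+02, -1.80711459e-02, -8.04221447e+01]), 'force': array([3.12187089, 1.45930852, 2.23634806]), 'moment': array([ 0.67808585, -1.28400716,  0.05499269]), 'opening': 0.026722711746074913}
```

Request:
jog_arm --pt "-2 -0.34 0 0" --pt "-2 -0.34 0 0" --pt "-2 -0.34 0 0" --pt "-2 -0.34 0 0" --pt "-2 -0.34 0 0" --pt "-2 -0.34 0 0" --pt "-2 -0.34 0 0" --pt "-2 -0.34 0 0" --pt "-2 -0.34 0 0" --pt "-2 -0.34 0 0"

```text
clock: 6.08
tool_pos: [0.5584, -0.2305, 0.1004]
orientation: [179.9, 0.0, -80.4]
force: [-0.1, 0.1, -2.2]
opening: 0.0252
```

Request:
jog_arm --pt "-4 -0.68 0 0" --pt "-4 -0.68 0 0" --pt "-4 -0.68 0 0" --pt "-4 -0.68 0 0" --pt "-4 -0.68 0 0" --pt "-4 -0.68 0 0" --pt "-4 -0.68 0 0" --pt "-4 -0.68 0 0" --pt "-4 -0.68 0 0" --pt "-4 -0.68 0 0"

```text
clock: 6.92
tool_pos: [0.5191, -0.2373, 0.1008]
orientation: [-180.0, -0.0, -80.4]
force: [-0.4, -0.4, -2.2]
opening: 0.0249
```

```bash
python3 - <<'E'
from h import *
o,s=snap('wrist','w3.png'); print(o['clock'],o['tool_pos'],o['orientation'],o['force'],o['moment'],o['opening'])
E
```

```text
6.9167 [ 0.51910005 -0.23732892  0.10075843] [-1.79994324e+02 -2.42521157e-03 -8.04276039e+01] [-0.43353429 -0.41492548 -2.19863595] [ 0.11623342 -0.02495917 -0.02118691] 0.024914324092053658
```

View pics/w3.png

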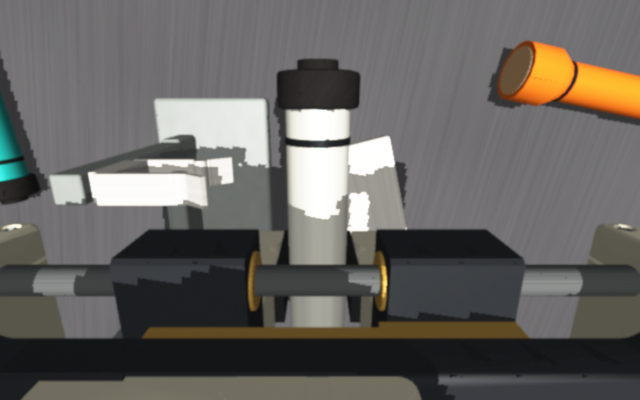

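```bash
python3 - <<'E'
from h import *
o,s=load('w3.png');im=s['image'][:,:,::-1]
cv2.imwrite('pics/z6.png',cv2.resize(im[50:250,260:380],None,fx=5,fy=3,interpolation=cv2.INTER_CUBIC))
E
```

```text
(no output)
```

View pics/z6.png

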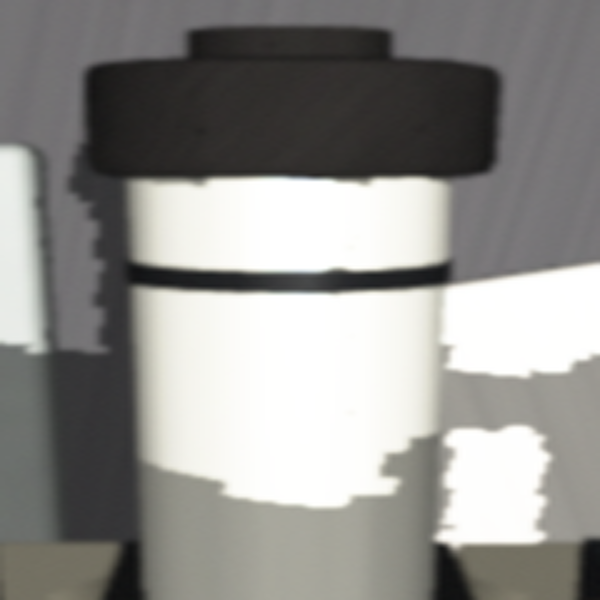

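```bash
cat > held.py <<'E'
from h import *
from scipy.optimize import least_squares
o,s=load('w3.png');f=200/np.tan(np.radians(s['fov_y'])/2);Mt=np.array(s['mount']);hp=float(hold_point_z)
def ray(u,v):
    d=Mt[:3,:3]@np.array([(260+u/5-s['cx'])/f,(50+v/3-s['cy'])/f,1]);return Mt[:3,3],d/np.linalg.norm(d)
E=[(127,200,13,-1),(452,200,13,1),(135,350,13,-1),(445,350,13,1),(143,520,13,-1),(437,520,13,1),(85,115,16.5,-1),(498,115,16.5,1)]
def res(p):
    y0,z0,pit,yaw=p; a=np.array([1,yaw,pit]);a/=np.linalg.norm(a);P=np.array([0,y0/1e3,-hp+z0/1e3]);r=[]
    for u,v,R,sg in E:
        O,d=ray(u,v);n=np.cross(d,a);n/=np.linalg.norm(n);r.append(abs((O-P)@n)*1e3-R)
    return np.array(r)
q=least_squares(res,[0,0,0,0]);print(q.x*[1,1,57.3,57.3],q.fun.round(2))
# slide: cap front edge top at centre
y0,z0,pit,yaw=q.x
O,d=ray(292,178);  
# point at height axis-16.5 (tool z up is negative)
zt=-hp+z0/1e3-.0165
for it in range(5):
    t=(zt-O[2])/d[2];x=(O+d*t)[0];zt=-hp+z0/1e3+pit*x-.0165
print('cap front edge x in tool mm',x*1e3)
E
python3 held.py
```

```text
[ 1.26263511  1.37202528  1.06984035 -0.00443962] [ 0.25  0.1   0.06  0.04 -0.08 -0.04 -0.2  -0.07]
cap front edge x in tool mm 69.58573553606264
```

Request:
jog_arm --pt "0 0 12 0" --pt "0 0 24 0" --pt "0 0 24 0" --pt "0 0 24 0" --pt "0 0 16 0" --pt "3 23 0 -4.5" --pt "3 23 0 -4.5" --pt "3 23 0 -4.5" --pt "3 23 0 -4.5" --pt "3 23 0 -4.5"

```text
clock: 7.8
tool_pos: [0.5344, -0.1213, 0.2008]
orientation: [-180.0, 0.0, -103.2]
force: [0.5, 0.6, -1.9]
opening: 0.0253
```

Request:
jog_arm --pt "3 23 0 -4.5" --pt "3 23 0 -4.5" --pt "3 23 0 -4.5" --pt "3 23 0 -4.5" --pt "3 23 0 -4.5" --pt "3 23 0 -4.5" --pt "3 23 0 -4.5" --pt "3 23 0 -4.5" --pt "3 23 0 -4.5" --pt "3 23 0 -4.5"

```text
clock: 8.63
tool_pos: [0.5644, 0.1089, 0.2007]
orientation: [180.0, 0.0, -148.1]
force: [0.2, 0.9, -0.8]
opening: 0.025
```

Request:
jog_arm --pt "3 23 0 -4.5" --pt "3 23 0 -4.5" --pt "3 23 0 -4.5" --pt "3 23 0 -4.5" --pt "3 23 0 -4.5" --pt "0 0 0 0" --pt "0 0 0 0" --pt "0 0 0 0" --pt "0 0 0 0" --pt "0 0 0 0"

```text
clock: 9.47
tool_pos: [0.5794, 0.2219, 0.2008]
orientation: [-180.0, 0.0, -170.4]
force: [-0.3, 0.3, -0.6]
opening: 0.0251
```

```bash
python3 - <<'E'
from h import *
o,s=snap('wrist','w4.png'); print(o['clock'],o['tool_pos'],o['orientation'],o['force'],o['joint_pos'],o['opening'])
snap('scene','s4.png');snap('top','t4.png')
E
```

```text
9.4667 [0.5794015  0.22188671 0.20084374] [-1.79998175e+02  8.29521449e-05 -1.70447242e+02] [-0.27719544  0.27875282 -0.63458716] [ 3.89630908e+01  1.64476451e+01 -8.68561948e+00  1.80069055e-03
 -6.48675591e+01 -1.19411098e+02] 0.025129663681438184
```

View pics/w4.png

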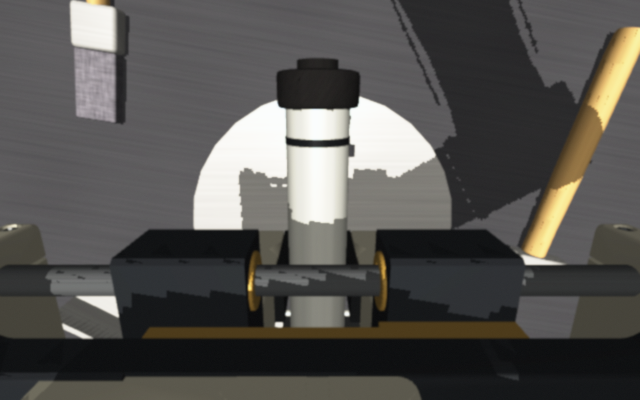

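View pics/s4.png

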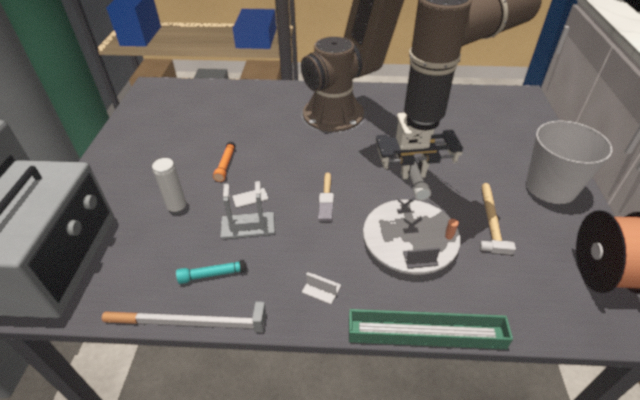

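```bash
python3 - <<'E'
from h import *
from scipy.optimize import least_squares
o,s=load('w4.png');c=cam(o,s);g=cv2.cvtColor(s['image'],cv2.COLOR_RGB2GRAY).astype(int)
pts=[]
for v in range(118,225,6):
    row=g[v]; 
    k=[u for u in range(150,285) if row[u]>190 or (row[u]>130)]
    if k: pts.append(atz(c,k[0]-.5,v,.04)[:2])
    k=[u for u in range(352,500) if (g[v,u]>190 )]
    if k and v<150: pts.append(atz(c,k[-1]+.5,v,.04)[:2])
for u in list(range(225,275,8))+list(range(362,420,8)):
    k=[v for v in range(70,200) if g[v,u]>190]
    if k: pts.append(atz(c,u,k[0]-.5,.04)[:2])
pts=np.array(pts)
for R in (None,.13):
    if R: q=least_squares(lambda p:np.hypot(pts[:,0]-p[0],pts[:,1]-p[1])-R,[.626,.232],loss='soft_l1',f_scale=.001)
    else: q=least_squares(lambda p:np.hypot(pts[:,0]-p[0],pts[:,1]-p[1])-p[2],[.626,.232,.13],loss='soft_l1',f_scale=.001)
    print(q.x,np.abs(q.fun).max(), 'rest',q.x[:2]-.045*np.array([.986,.167]))
# top camera rests + disc
ot,st=load('t4.png');cv2.imwrite('pics/z7.png',cv2.resize(st['image'][150:260,180:340,::-1],None,fx=5,fy=5,interpolation=cv2.INTER_CUBIC))
o,s=load('top0.png');c=cam(o,s);g=cv2.cvtColor(s['image'],cv2.COLOR_RGB2GRAY)
m=((g[150:250,205:295]>150)).astype(np.uint8);
E

```

```text
[0.62812848 0.23454523 0.1292285 ] 0.0009357888318500263 rest [0.58375848 0.22703023]
[0.62906887 0.23496182] 0.0008409233348417311 rest [0.58469887 0.22744682]
```

View pics/z7.png

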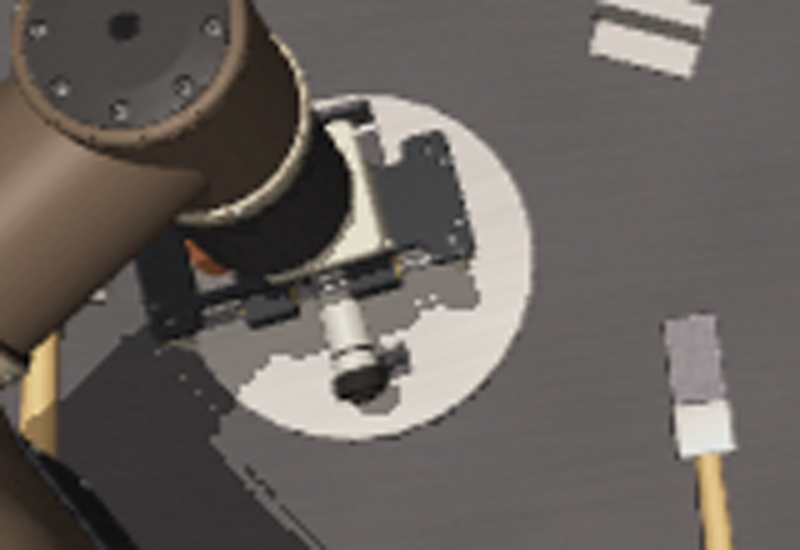

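Request:
jog_arm --pt "1.8 2.2 -8 0" --pt "1.8 2.3 -12 0" --pt "0 0 -16 0" --pt "0 0 -16 0" --pt "0 0 -16 0" --pt "0 0 -16 0" --pt "0 0 -14 0" --pt "0 0 -12 0" --pt "0 0 -8 0" --pt "0 0 -3 0"

```text
clock: 10.45
tool_pos: [0.5823, 0.2268, 0.0776]
orientation: [-179.9, -0.1, -170.4]
force: [0.2, 0.3, -1.7]
opening: 0.0248
```

Request:
jog_arm --pt "0 0 -1 0" --pt "0 0 -1 0" --pt "0 0 -1 0" --pt "0 0 -1 0" --pt "0 0 -1 0" --pt "0 0 -1 0" --pt "0 0 -1 0" --pt "0 0 0 0" --pt "0 0 0 0" --pt "0 0 0 0"

```text
clock: 11.28
tool_pos: [0.5831, 0.2273, 0.0727]
orientation: [180.0, 0.0, -170.4]
force: [0.6, -0.4, -0.9]
opening: 0.0252
```

```bash
python3 - <<'E'
from h import *
o,s=snap('wrist','w5.png'); print(o['clock'],o['tool_pos'],o['orientation'],o['force'],o['moment'],o['opening'])
snap('scene','s5.png')
cv2.imwrite('pics/z8.png',cv2.resize(load('s5.png')[1]['image'][150:280,350:480,::-1],None,fx=4.5,fy=4.5,interpolation=cv2.INTER_CUBIC))
E
```

```text
11.2833 [0.58309009 0.22727468 0.07274965] [ 1.79998616e+02  2.40854996e-03 -1.70429998e+02] [ 0.63154262 -0.42552487 -0.89851228] [ 0.08389519 -0.12975841 -0.010516  ] 0.025221150808718333
```

View pics/w5.png

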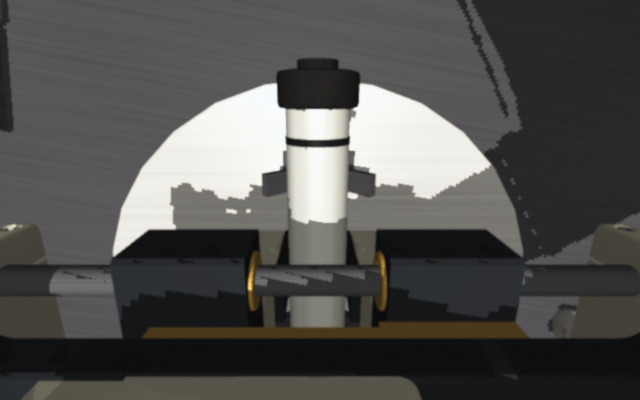

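View pics/z8.png

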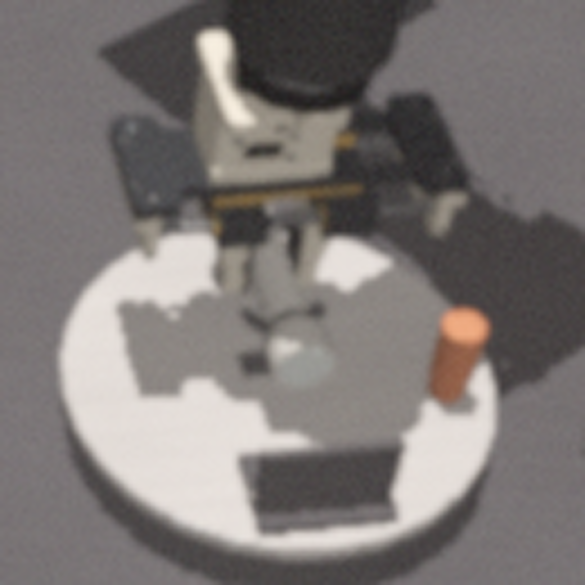

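```bash
python3 - <<'E'
from h import *
o,s=load('w5.png')
cv2.imwrite('pics/z9.png',cv2.resize(s['image'][90:220,250:390,::-1],None,fx=5,fy=4.5,interpolation=cv2.INTER_CUBIC))
c=cam(o,s);P=np.array(o['tool_pos']);a=np.radians(9.57);X=np.array([np.cos(a),np.sin(a),0]);Y=np.array([-X[1],X[0],0])
R=P+X*.0007;R[2]=0
for y in(-.026,.026):
  for x in(-.043,-.033): print(x,y,((proj(c,R+X*x+Y*y+[0,0,.089])-[250,90])*[5,4.5]).round())
E
```

```text
-0.043 -0.026 [[ 34. 383.]]
-0.033 -0.026 [[ 39. 484.]]
-0.043 0.026 [[643. 383.]]
-0.033 0.026 [[637. 484.]]
```

View pics/z9.png

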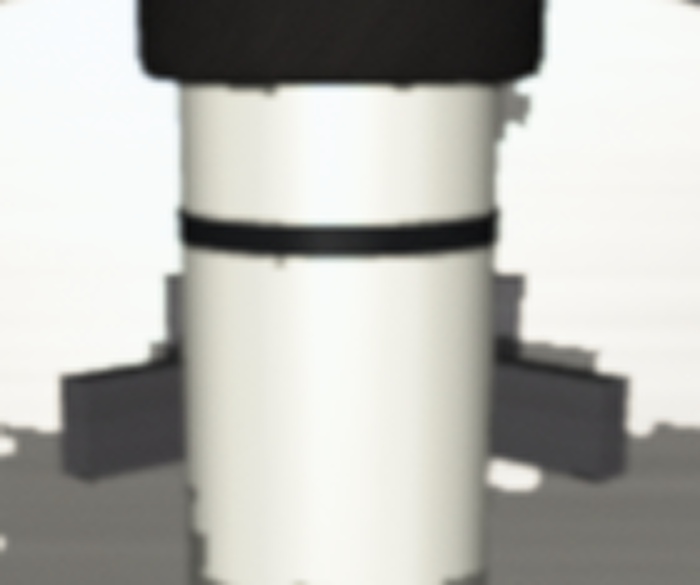

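Request:
jog_arm --pt "-0.6 0.2 -0.7 0" --pt "-0.6 0.2 -0.7 0" --pt "0 0 -0.7 0" --pt "0 0 -0.7 0" --pt "0 0 -0.7 0" --pt "0 0 -0.5 0" --pt "0 0 -0.5 0" --pt "0 0 0 0" --pt "0 0 0 0" --pt "0 0 0 0"

```text
clock: 12.22
tool_pos: [0.5819, 0.2277, 0.0682]
orientation: [180.0, 0.0, -170.4]
force: [0.5, 0.2, -2.2]
opening: 0.0255
```

Request:
jog_arm --pt "0 0 -0.4 0" --pt "0 0 -0.4 0" --pt "0 0 -0.4 0" --pt "0 0 0 0" --pt "0 0 0 0" --pt "0 0 0 0" --pt "0 0 0 0" --pt "0 0 0 0" --pt "0 0 0 0" --pt "0 0 0 0"

```text
clock: 13.05
tool_pos: [0.582, 0.2276, 0.0673]
orientation: [-180.0, 0.0, -170.4]
force: [-1.0, -1.2, 4.5]
opening: 0.025
```

Request:
jog_arm --pt "0 0 -0.4 0" --pt "0 0 -0.3 0" --pt "0 0 0 0" --pt "0 0 0 0" --pt "0 0 0 0" --pt "0 0 0 0" --pt "0 0 0 0" --pt "0 0 0 0" --pt "0 0 0 0" --pt "0 0 0 0"

```text
clock: 13.88
tool_pos: [0.582, 0.2276, 0.0672]
orientation: [-180.0, 0.0, -170.4]
force: [-3.1, -2.2, 10.4]
opening: 0.025
```

```bash
python3 - <<'E'
from h import *
o=get_obs(); print(o['tool_pos'],o['force'],o['moment'])
E
```

```text
[0.58204847 0.22760257 0.0672293 ] [-3.09756787 -2.22451907 10.36349993] [-0.73244442  1.0522824  -0.02385726]
```

Request:
jog_arm --pt "0 0 0.5 0" --pt "0 0 0 0" --pt "0 0 0 0" --pt "0 0 0 0" --pt "0 0 0 0" --pt "0 0 0 0" --pt "0 0 0 0" --pt "0 0 0 0" --pt "0 0 0 0" --pt "0 0 0 0"

```text
clock: 14.72
tool_pos: [0.582, 0.2276, 0.0672]
orientation: [-180.0, 0.0, -170.4]
force: [-2.7, -1.9, 6.5]
opening: 0.0254
```

Request:
jog_arm --pt "0 0 0 0" --pt "0 0 0 0" --pt "0 0 0 0" --pt "0 0 0 0" --pt "0 0 0 0" --pt "0 0 0 0" --pt "0 0 0 0" --pt "0 0 0 0" --pt "0 0 0 0" --pt "0 0 0 0" --fingers 50

```text
clock: 15.55
tool_pos: [0.5819, 0.2277, 0.0668]
orientation: [180.0, 0.0, -170.4]
force: [-0.3, -0.1, -0.7]
opening: 0.0497
```

```bash
python3 - <<'E'
from h import *
o,s=snap('wrist','w6.png'); print(o['tool_pos'],o['force'],o['moment'],o['opening'])
cv2.imwrite('pics/z10.png',cv2.resize(s['image'][90:220,250:390,::-1],None,fx=5,fy=4.5,interpolation=cv2.INTER_CUBIC))
E
```

```text
[0.58186854 0.22768456 0.06682267] [-0.30100867 -0.13650695 -0.67021177] [ 0.09603892 -0.15562045 -0.02494324] 0.04971490417229633
```

View pics/w6.png

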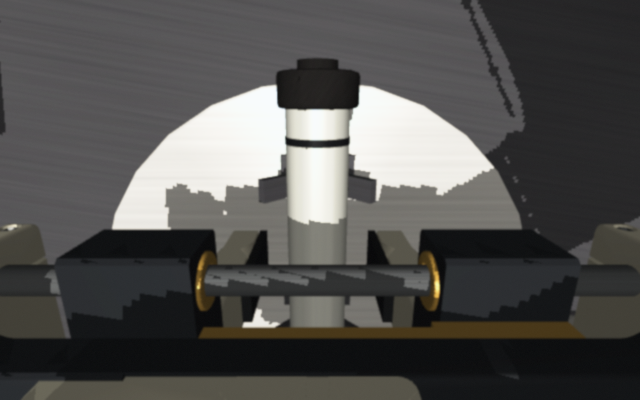

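View pics/z10.png

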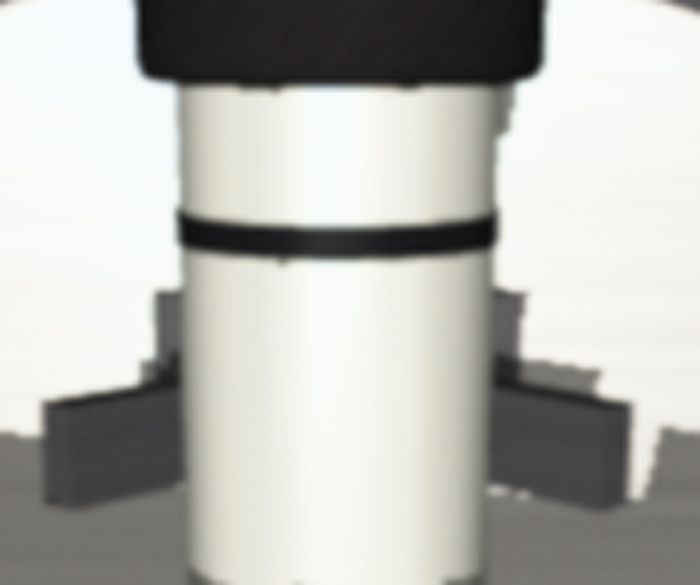

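Request:
jog_arm --pt "0 0 8 0" --pt "0 0 12 0" --pt "0 0 16 0" --pt "0 0 24 0" --pt "0 0 30 0" --pt "0 0 30 0" --pt "0 0 30 0" --pt "0 0 20 0" --pt "0 0 0 0" --pt "0 0 0 0"

```text
clock: 16.43
tool_pos: [0.5825, 0.2281, 0.2397]
orientation: [179.9, 0.2, -170.4]
force: [0.8, 0.1, -0.0]
opening: 0.0501
```

Request:
jog_arm --pt "-20 0 20 0" --pt "-20 0 10 0" --pt "-20 0 0 0" --pt "-20 0 0 0" --pt "-20 0 0 0" --pt "0 0 0 0" --pt "0 0 0 0" --pt "0 0 0 0" --pt "0 0 0 0" --pt "0 0 0 0"

```text
clock: 17.27
tool_pos: [0.4823, 0.2276, 0.2663]
orientation: [-180.0, -0.0, -170.5]
force: [-0.2, 0.0, -0.3]
opening: 0.0502
```

```bash
python3 - <<'E'
from h import *
o,s=snap('wrist','w7.png'); print(o['clock'],o['tool_pos'],o['force'])
snap('scene','s7.png');snap('top','t7.png')
E
```

```text
17.2667 [0.48230888 0.22757724 0.2663466 ] [-0.20628578  0.04015147 -0.29150245]
```

View pics/w7.png

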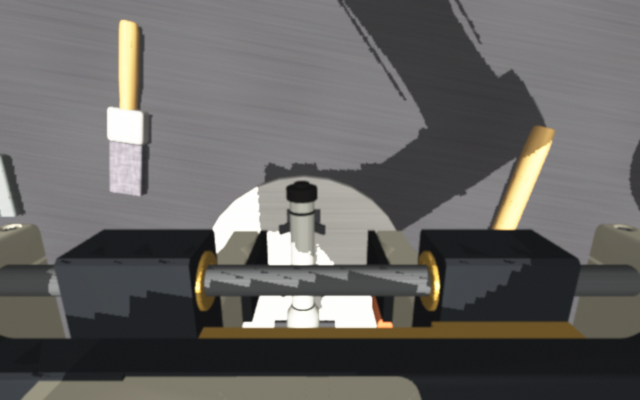

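View pics/s7.png

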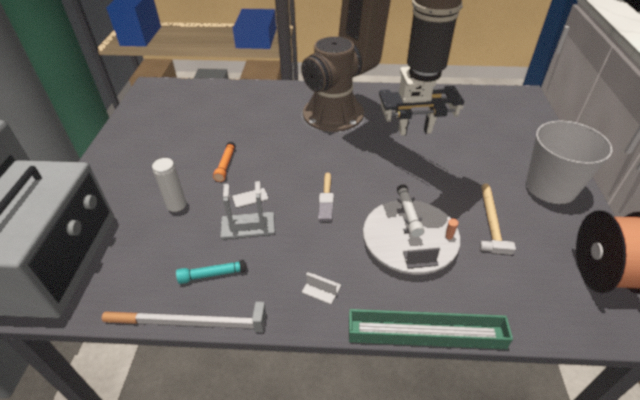

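View pics/t7.png

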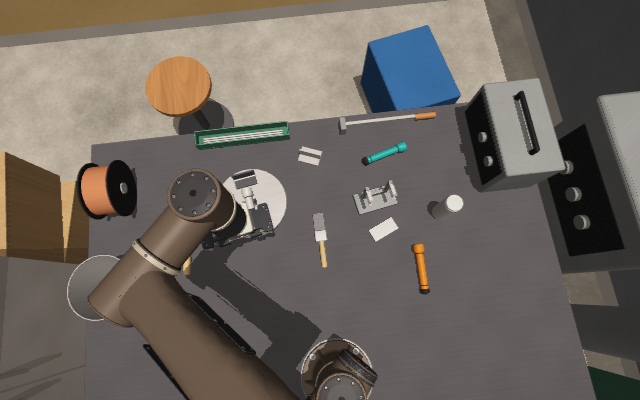

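```bash
python3 - <<'E'
from h import *
o,s=load('s7.png');c=cam(o,s)
a=np.radians(9.6);X=np.array([np.cos(a),np.sin(a),0]);R=np.array([.5828,.227,.085])
im=cv2.resize(s['image'][170:280,350:480,::-1],None,fx=5.5,fy=5.5,interpolation=cv2.INTER_CUBIC)
for x,r in [(-.085,.0165),(-.071,.0165),(.055,.013),(.085,.019)]:
    t=np.linspace(0,2*np.pi,40);Y=np.array([-X[1],X[0],0])
    p=R+X*x+r*(np.cos(t)[:,None]*Y+np.sin(t)[:,None]*np.array([0,0,1]))
    q=((proj(c,p)-[350,170]+.5)*5.5).astype(np.int32);cv2.polylines(im,[q],True,(0,0,255),1)
for x in(-.038,.038):
  p=np.array([R+X*(x+d)+Y*y+[0,0,.004] for d,y in((-.005,-.026),(.005,-.026),(.005,.026),(-.005,.026))])
  cv2.polylines(im,[((proj(c,p)-[350,170]+.5)*5.5).astype(np.int32)],True,(0,255,0),1)
cv2.imwrite('pics/z11.png',im)
E
```

```text
(no output)
```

View pics/z11.png

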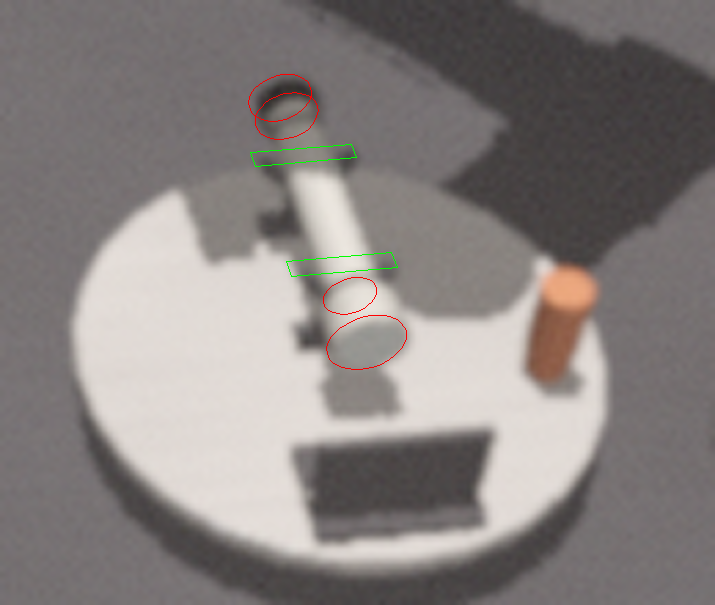

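```bash
python3 -c "
from plant import *
print(close_job())"
```

```text
the job is handed in; nothing more can be done
None
```

The pencil torch now lies in the two V-rests with its lens pointing at the welded T-joint. I let go of it, backed the arm clear and handed the job in at about 17.4 s of the 45 s.

- **Pull:** I gripped the bare barrel from above between the clips and pulled it about 60 mm straight out of their mouths. The force was back near zero at both readings, 20 and 60 mm out; I took none while the jaws snapped open.
- **Set-down:** I carried it over with a 90° turn and lowered it in small steps. Contact read about 4.5 N, then 10 N on a slight extra press, before I eased off and opened the fingers to 50 mm. No measured force came near the limits.
- **Final checks:** The torch did not shift visibly when released. Across the rests it is centred to well under 1 mm in the wrist view. In the scene view its lens and tail sit where a correctly placed torch should.
- **Other objects:** The nozzle, plate, brush, hammer, can and spare T-joint look unmoved in the last pictures. I judged this by eye and did not measure it; in the top view the arm hid the nozzle and part of the hammer.

**Disagreements:**
- My estimates of where the rests sit along the torch differed by about 2 mm between views, so the lengthwise centring is good to roughly 1–2 mm.
- In the gripper the torch measured about 1° tail-low, within the calibration error; I did not measure its tilt again once it was in the rests.

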